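# Slacken the clamp wheel two turns and push the work block up to its stop

## Robot

A 7-joint arm with a two-finger parallel gripper is mounted at the origin on the work surface. World frame = base frame: x ahead of the robot, y to its left, z up, the work surface at z = 0. Lengths are in m, angles in degrees, forces in N, time in s.
With the tool pointing down it reaches from about 0.4 to 0.9 m from the base axis. Payload 5.5 kg.
Tool frame: the origin (TCP) lies on the centre line of the jaws, within the pads' length; the fingertips stand 8 mm ahead of it and the grasp point (between the pads) lies 11 mm behind it (ctrl.tips_ahead is the distance from the TCP to the fingertips, in m); z points along the fingers, y is the direction in which the jaws open and shut (so a half turn about z gives the same grasp; the last joint's range is limited). The gripper opens to 92 mm and grips with 3 to 60 N. Pads are 19 mm wide; open, the fingers measure 130 mm over their backs; the gripper's body (75 mm by 190 mm) begins 47 mm behind the grasp point.
Start: joints at [-56.31, 28.699, -24.465, 88.831, 12.651, 65.22, -12.049], TCP at [0.207, 0.616, 0.235] pointing down, gripper open.
Joint ranges: [-164.97, 164.97], [-17.58, 116.51], [-87.97, 89.64], [11.32, 138.91], [-80.73, 260.73], [10.89, 115.49], [-147.41, 147.41]. Speed limits (degrees/s): [147.25, 147.25, 180, 180, 180, 180, 180].

## Interface

Orientations are given as a 3x3 rotation matrix whose columns are the frame's x, y, z axes.
In Python, from station import ctrl gives the robot as it stands. The module is installed in compiled form; this text tells all that it offers.
- The arm moves only by the tool move_arm, never from a script. Its argument "motion" is a list of rows, each an object of numbers: "tx", "ty", "tz": the shift along the world's x, y, z in m; "ax", "ay", "az": the turn, a rotation vector about the world's x, y, z in rad; "gripper": the gripper's target within -1 to 1 (fully open at 1, half-way at 0, shut at -1). In form: [{"tx": .., "ty": .., "tz": .., "ax": .., "ay": .., "az": .., "gripper": ..}, ...]. A call has 1 to 12 rows; each row is the pose to reach, as a shift and turn from the pose commanded when the call began; what a row does not reach only later rows make up. A row lasts 1/12 s, in which the tool goes at most 41.7 mm and 7.16 degrees, less where a joint would pass 70% of its speed; a pose out of reach is approached as far as the arm can. A call with a gripper value outside its range is refused whole. The fingers move at their own pace and stop on an object; the grip force is fixed at half the most. Time passes only in rows, so rows that repeat a pose let the fingers close. It gives the time, the measured TCP pose, the force and the opening at its end, in the units of the state.
- ctrl.sense(): the state, without advancing time (a new reading comes with each control period).
- ctrl.get_image(name): name is "scene" or "side" or "wrist"; returns (picture, depth): 400x640x3 uint8, red, green, blue; 400x640 float32, m along the optical axis (not along the pixel's ray), 0 where there is no reading.
- ctrl.get_calibration(name): a dict with "fx", "fy", "cx", "cy" (pixels), "R" (3x3) and "t" (3): a world point X has camera coordinates R X + t; the wrist camera has in their place "hand_eye" (4x4, takes a point from camera to tool coordinates, whose origin is the TCP and whose axes are the flange's). Camera axes: x right, y down, z forward; pixel columns grow to the right and rows downward; lengths in m; the calibration is good to about 2 mm. A picture is of the moment at which its call begins: read the wrist's pose just before it. get_calibration takes no time and is no camera call.
- ctrl.sign_off(): hands the job in, once; it reports no verdict.
The state is a dict: "t": time; "qpos": joint angles; "joint_vel": joint speeds; "effort": joint torques, N m; "tool_pos": TCP position; "eef_rot": TCP orientation; "force": force on the tool from outside, world axes, zero at the start; "wrist_torque": the same for the moment, N m; "gripper_width": opening from 0.0 (shut) to 1.0 (fully open).
Only numpy, scipy, OpenCV 4.12 (cv2) and the standard library are available. Lean on these libraries where they do the work, as an engineer would, in place of code of your own. Each camera call takes 0.05 s, during which the arm holds its last target.

## Task

Slacken the big knurled clamp wheel of the bench fixture by two full turns (counter-clockwise seen from above, so that its index line ends about where it began), rolling it round with a fingertip on its rim. Only then push the aluminium block along its channel, without lifting or tipping it, until it sits against the end stop. Leave the small stop screw and everything else on the bench as they are.

Things in the scene. Friction and masses are not known exactly. Their poses are not given: they have to be found in the camera images.
- fixture: Steel base plate 230 x 320 x 12 mm, screwed to the bench (cannot move). Origin: centre of its underside, at bench level. Its x points away from the robot at yaw 0, y to the left along the channel, z up. In this frame the wheel's axis is at x -55, y 0 mm and the channel's centre line at x +50 mm, its floor at z 12 mm.
- stop_face (a point): Foot of the end stop's face, on the channel's centre line and floor (fixture x +50, y +100, z 12 mm). The stop is a dark steel block 65 (x) by 40 mm (y), top at z 45 mm. The channel runs from here 235 mm towards the fixture's -y, between two rails 43 mm apart, each 6 mm wide, tops 22 mm above the bench; its other end is open.
- clamp_wheel (a joint): Angle of the big clamp wheel, rad; grows counter-clockwise seen from above (slackening); a full turn is 6.283. Starts anywhere within 1.3 rad of zero; count from the start value. Stops far away at -3 and +22. Resistance 0.08 N m (under 2 N at the rim); it stays where it is left and does not rise.
- wheel_mid (a point): Centre of the big clamp wheel, at mid-height of its rim, 66 mm above the bench. Dark steel disc, vertical axis, 100 mm across over the 36 round ridges of its knurl (2 mm proud); rim from z 56 to 76 mm, hub 32 mm across up to 82 mm with a bright cap to 85 mm. On a thin stem, free all round: nothing else of the fixture within 120 mm of the axis is higher than 46 mm.
- wheel_mark (a point): The index line on the wheel's top face, a white radial stripe 5 mm wide from 18 to 42 mm from the axis; this point lies on it 40 mm from the axis, 76 mm above the bench, and turns with the wheel.
- work_block: Loose aluminium block, 40 (its x) x 70 (its y, along the channel) x 30 mm high, two dark dots on top, about 0.23 kg. Origin: centre of its underside, 12 mm above the bench; top at 42 mm. 1.5 mm play each side in the channel. Starts 95 to 150 mm short of the stop. Not really locked in the simulation, but must stay put until the wheel is slackened. Against the stop its origin is at fixture y +65 mm.
- stop_screw (a joint): Turning angle of the small knurled stop screw, rad, 0 at the start; to be left alone.
- stop_screw_top (a point): Top centre of the small bright knurled stop screw (29 mm across, 14 mm high, top at z 60 mm) that stands on the end stop.
- bushing: Bystander: plain steel ring, 32 mm across, 22 mm high, standing on the plate's robot-side left corner. Origin: its underside (loose, leave alone).
- dowel: Bystander: dark steel pin, 16 mm across, 34 mm high, standing on the plate's robot-side right corner. Origin: its underside (loose, leave alone).
- screwdriver: Bystander: screwdriver lying on the bench. Origin: its underside (loose, leave alone).
- wrench: Bystander: open wrench lying on the bench. Origin: its underside (loose, leave alone).
- grease_jar: Bystander: small white jar, 60 mm across, 55 mm high. Origin: its underside (loose, leave alone).
- parallel: Bystander: bare steel bar 25 x 120 x 30 mm lying on the bench. Origin: its underside (loose, leave alone).
- brush: Bystander: brush lying on the bench. Origin: its underside (loose, leave alone).

How it is judged (in metres and radians):
On the way, in this order (a step that is already met when the one before it is completed fails the run):
1. the wheel has come round past half a turn or so with the fingers on it (value of joint clamp_wheel above 3.3 rad and contact force between the fingers and fixture above 0.3 N), for 0.04 s.
2. the clamp wheel stands two full turns (within 40 degrees) counter-clockwise of its start and the block has not yet been pushed (under 8 mm) (value of joint clamp_wheel between 10.5664 and 14.5664 rad and distance of wheel_mark from where it was at the start of the episode below 0.0274 m and distance of work_block from where it was at the start of the episode below 0.008 m), for 0.2 s.
3. the block sits against the end stop, the wheel still at two turns (value of joint clamp_wheel between 10.5664 and 14.5664 rad and distance of wheel_mark from where it was at the start of the episode below 0.0274 m and y of work_block in the frame of fixture between 0.062 and 0.068 m and x of work_block in the frame of fixture between 0.046 and 0.054 m and z of work_block in the frame of fixture below 0.016 m), for 0.2 s.
At the end, for the whole second after the job is handed in: The wheel rests two full turns counter-clockwise of its start, its mark within 27 mm (about 40 degrees) of where it began; the block lies flat in the channel at rest, within 3 mm of the end stop (all of step 3 and angle between work_block's own z axis and vertical below 0.06 rad and linear speed of work_block below 0.01 m/s and velocity of joint clamp_wheel between -0.05 and 0.05 rad/s); the robot touches nothing.
It fails at once if the block is lifted more than 6 mm or tipped (z of work_block in the frame of fixture above 0.018 m or angle between work_block's own z axis and vertical above 0.2 rad).
It fails at once if the small stop screw is turned (value of joint stop_screw above 0.25 rad or value of joint stop_screw below -0.25 rad).
It fails at once if a bystander is moved more than 20 mm (distance of any of bushing, dowel, screwdriver, wrench, grease_jar, parallel, brush from where it was at the start of the episode above 0.02 m).
It also fails if it takes over 72 s, if anything falls off the work surface, if the arm or the gripper's body presses on something with over 40 N, if the wrist force passes 120 N, or if a joint passes its speed limit or range.

## Working session

There is one attempt and no reset: what is moved stays moved. The work goes in short steps, Python scripts to look and compute and a tool call to move; the robot and the scene stay as the last step left them, time stands still between calls to the robot, and variables do not carry over. Pictures are saved under pics/ and viewed, and the job is handed in when it is done.

Besides the shell and the picture viewer there is one more tool, called after ">>>" as name(argument=value, ...), one argument or row to a line, values as JSON. move_arm: Moves the arm, as the interface text tells. Its arguments: {"type":"object","properties":{"motion":{"type":"array"}},"required":["motion"]}

```bash
mkdir -p pics
cat > h.py <<'E'
import numpy as np, cv2
from station import ctrl
def save(n,img): cv2.imwrite(f'pics/{n}.png',img[:,:,::-1])
def ray(name,u,v,z):
    c=ctrl.get_calibration(name); R=np.array(c['R']);t=np.array(c['t'])
    d=R.T@np.array([(u-c['cx'])/c['fx'],(v-c['cy'])/c['fy'],1]); o=-R.T@t
    return o+d*(z-o[2])/d[2]
def proj(name,X):
    c=ctrl.get_calibration(name); p=np.array(c['R'])@np.array(X)+np.array(c['t'])
    return np.array([c['fx']*p[0]/p[2]+c['cx'],c['fy']*p[1]/p[2]+c['cy']])
E
python3 - <<'E'
from h import *
s=ctrl.sense(); print({k:np.round(v,3).tolist() for k,v in s.items()}, ctrl.tips_ahead)
for n in ['scene','side']:
    p,d=ctrl.get_image(n); save(n+'0',p); np.save(n+'0d.npy',d)
    c=ctrl.get_calibration(n); print(n,c['fx'],-np.array(c['R']).T@np.array(c['t']))
E
```

```text
{'t': 0.0, 'qpos': [-56.311, 28.755, -24.45, 88.89, 12.65, 65.22, -12.049], 'joint_vel': [-0.039, -0.006, -0.017, -0.087, -0.116, 0.083, 0.056], 'effort': [-0.001, -56.66, -5.815, -27.911, -0.068, 0.031, 0.0], 'tool_pos': [0.207, 0.615, 0.234], 'eef_rot': [[-0.948, 0.319, -0.001], [0.319, 0.948, -0.002], [0.0, -0.002, -1.0]], 'force': [-0.047, 0.631, -0.425], 'wrist_torque': [0.038, 0.01, -0.027], 'gripper_width': 1.001} 0.008
scene 463.48434443811647 [ 1.00601473 -0.68464032  0.63584795]
side 370.1138189669706 [0.39026665 0.59152867 0.74814342]
```

View pics/scene0.png

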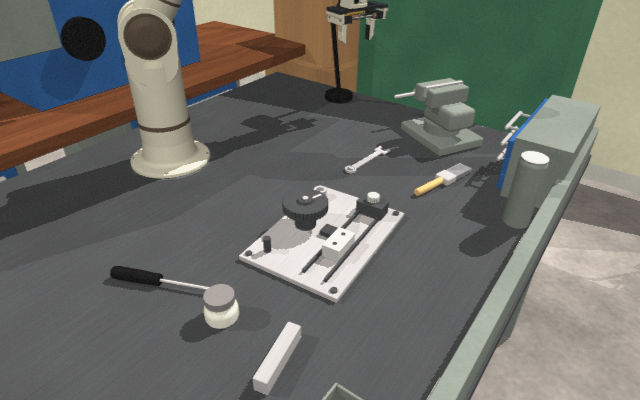

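View pics/side0.png

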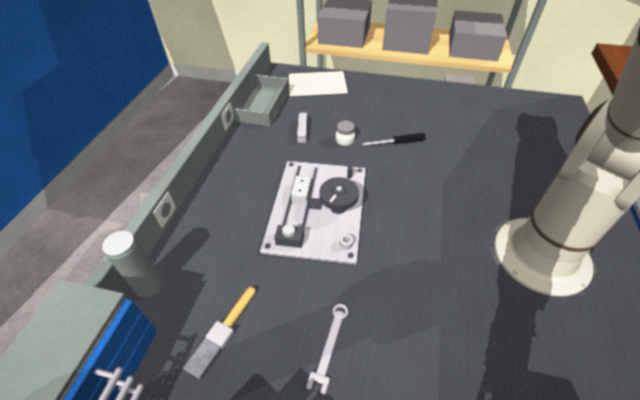

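The scene view shows the wheel at about (305,205), the block at (338,243), the stop with its screw at (372,202) and the dowel at (267,243). In the side view the wheel is at (338,194), the block at (301,187) and the bushing at (347,241). I'll zoom in for detail.

Run:
```python
from h import *
a=cv2.imread('pics/scene0.png')[175:305,230:415]; cv2.imwrite('pics/scz.png',cv2.resize(a,None,fx=4.2,fy=4.2,interpolation=cv2.INTER_CUBIC))
a=cv2.imread('pics/side0.png')[155:270,255:375]; cv2.imwrite('pics/sdz.png',cv2.resize(a,None,fx=5,fy=5,interpolation=cv2.INTER_CUBIC))
```

```text
(no output)
```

View pics/scz.png

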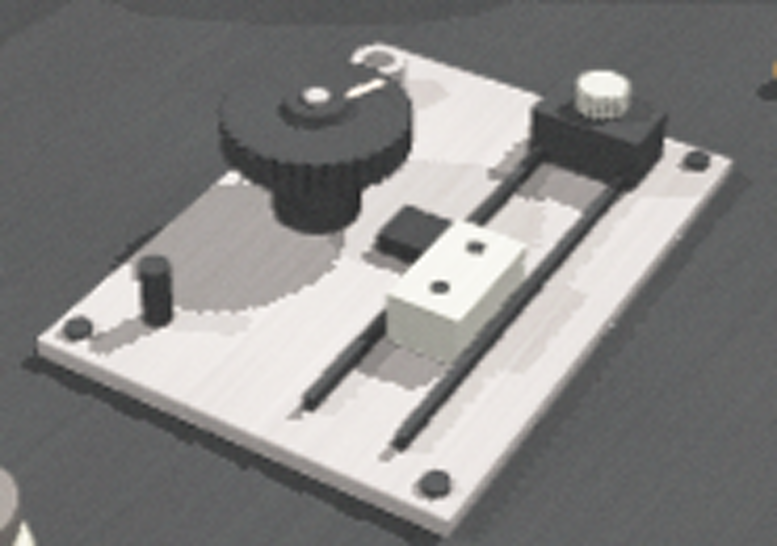

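View pics/sdz.png

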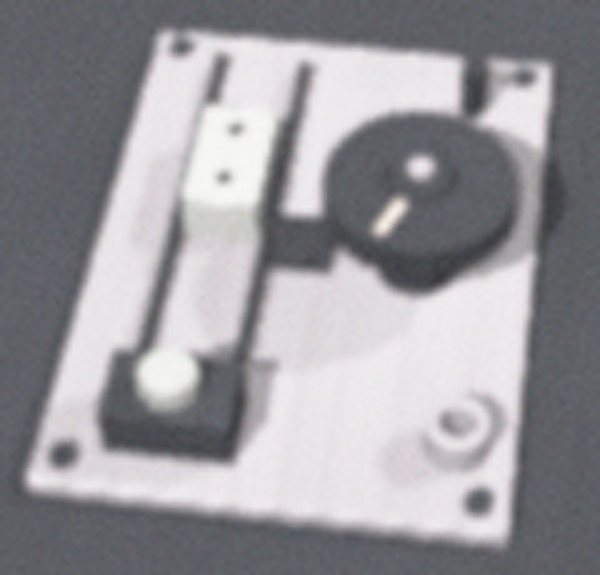

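```bash
cat > m.py <<'E'
from h import *
sc=lambda u,v:(u/4.2+230,v/4.2+175)
sd=lambda u,v:(u/5+255,v/5+155)
F={'nr':(-.115,-.16),'fr':(.115,-.16),'fl':(.115,.16),'nl':(-.115,.16)}
obs=[('scene','nr',sc(38,341)),('scene','fr',sc(446,523)),('scene','fl',sc(733,160)),('scene','nl',sc(378,42)),
('side','fr',sd(160,31)),('side','nr',sd(553,65)),('side','nl',sd(509,535)),('side','fl',sd(27,484))]
P=[];Q=[]
for n,k,uv in obs:
    P.append(ray(n,*uv,.012)[:2]);Q.append(F[k])
P=np.array(P);Q=np.array(Q)
def fit(P,Q):
    p=P.mean(0);q=Q.mean(0);U,S,V=np.linalg.svd((Q-q).T@(P-p));R=V.T@U.T;return R,p-R@q
if __name__=='__main__':
  for sl in (slice(0,4),slice(4,8),slice(0,8)):
    R,t=fit(P[sl],Q[sl]);yaw=np.degrees(np.arctan2(R[1,0],R[0,0]))
    print(t,yaw,np.round((P[sl]-Q[sl]@R.T-t)*1000,1).tolist())
  for n,a,b,z in [('scene',sc(316,95),0,.085),('side',sd(421,167),0,.085),('scene',sc(475,247),0,.042),('scene',sc(440,287),0,.042),('side',sd(236,129),0,.042),('side',sd(224,177),0,.042),
   ('scene',sc(348,96),0,.076),('scene',sc(386,80),0,.076),('side',sd(404,200),0,.076),('side',sd(379,234),0,.076),('scene',sc(603,82),0,.06),('side',sd(168,372),0,.06)]:
    X=ray(n,*a,z)[:2];print(n,z,X.round(4),'fix',(R.T@(X-t)).round(4))
  w=R@[-.055,0]+t;print('wheel',w)
E
python3 m.py
```

```text
[ 0.55594858 -0.02949154] 4.875635902052986 [[1.6, 0.4], [-1.5, 0.1], [-0.6, -0.4], [0.5, -0.0]]
[ 0.55092876 -0.02353004] 5.217669910267268 [[0.0, 0.5], [-0.7, 0.3], [1.1, -1.1], [-0.4, 0.3]]
[ 0.55343867 -0.02651079] 5.046798588231353 [[3.6, -2.3], [0.5, -3.3], [2.5, -3.7], [3.4, -2.6], [-2.1, 3.9], [-2.7, 3.0], [-1.8, 1.5], [-3.4, 3.6]]
scene 0.085 [ 0.5004 -0.0339] fix [-0.0535 -0.0027]
side 0.085 [ 0.4969 -0.0288] fix [-0.0565  0.0027]
scene 0.042 [ 0.6055 -0.0428] fix [ 0.0505 -0.0208]
scene 0.042 [ 0.6093 -0.0786] fix [ 0.051  -0.0568]
side 0.042 [ 0.6061 -0.0751] fix [ 0.0481 -0.053 ]
side 0.042 [ 0.603  -0.0396] fix [ 0.0482 -0.0174]
scene 0.076 [ 0.5059 -0.0141] fix [-0.0462  0.0165]
scene 0.076 [0.5128 0.0099] fix [-0.0372  0.0398]
side 0.076 [ 0.5021 -0.0135] fix [-0.05    0.0175]
side 0.076 [0.5094 0.011 ] fix [-0.0405  0.0412]
scene 0.06 [0.5934 0.0985] fix [0.0508 0.121 ]
side 0.06 [0.5901 0.1023] fix [0.0478 0.125 ]
wheel [ 0.49865189 -0.03134911]
```

Each camera gives a consistent fixture pose, but the two disagree by about 6 mm. I'll use the average and refine by touch. Plan:
- Align the jaw axis with the channel and shut the gripper.
- Take one wrist look.
- Touch the rim on several sides to find its position relative to the finger.

>>> move_arm(
  motion=[
    {"tx": 0.02, "ty": -0.035, "tz": 0.005, "az": 0.1, "gripper": -1},
    {"tx": 0.04, "ty": -0.07, "tz": 0.01, "az": 0.2, "gripper": -1},
    {"tx": 0.06, "ty": -0.105, "tz": 0.015, "az": 0.3, "gripper": -1},
    {"tx": 0.08, "ty": -0.14, "tz": 0.02, "az": 0.413, "gripper": -1},
    {"tx": 0.1, "ty": -0.175, "tz": 0.02, "az": 0.413, "gripper": -1},
    {"tx": 0.12, "ty": -0.21, "tz": 0.02, "az": 0.413, "gripper": -1},
    {"tx": 0.14, "ty": -0.245, "tz": 0.02, "az": 0.413, "gripper": -1},
    {"tx": 0.16, "ty": -0.28, "tz": 0.02, "az": 0.413, "gripper": -1},
    {"tx": 0.18, "ty": -0.315, "tz": 0.02, "az": 0.413, "gripper": -1},
    {"tx": 0.2, "ty": -0.35, "tz": 0.02, "az": 0.413, "gripper": -1},
    {"tx": 0.22, "ty": -0.385, "tz": 0.02, "az": 0.413, "gripper": -1},
    {"tx": 0.24, "ty": -0.42, "tz": 0.02, "az": 0.413, "gripper": -1},
  ],
)

```text
invalid input
```

>>> move_arm(
  motion=[
    {"tx": 0.02, "ty": -0.035, "tz": 0.005, "ax": 0, "ay": 0, "az": 0.1, "gripper": -1},
    {"tx": 0.04, "ty": -0.07, "tz": 0.01, "ax": 0, "ay": 0, "az": 0.2, "gripper": -1},
    {"tx": 0.06, "ty": -0.105, "tz": 0.015, "ax": 0, "ay": 0, "az": 0.3, "gripper": -1},
    {"tx": 0.08, "ty": -0.14, "tz": 0.02, "ax": 0, "ay": 0, "az": 0.413, "gripper": -1},
    {"tx": 0.1, "ty": -0.175, "tz": 0.02, "ax": 0, "ay": 0, "az": 0.413, "gripper": -1},
    {"tx": 0.12, "ty": -0.21, "tz": 0.02, "ax": 0, "ay": 0, "az": 0.413, "gripper": -1},
    {"tx": 0.14, "ty": -0.245, "tz": 0.02, "ax": 0, "ay": 0, "az": 0.413, "gripper": -1},
    {"tx": 0.16, "ty": -0.28, "tz": 0.02, "ax": 0, "ay": 0, "az": 0.413, "gripper": -1},
    {"tx": 0.18, "ty": -0.315, "tz": 0.02, "ax": 0, "ay": 0, "az": 0.413, "gripper": -1},
    {"tx": 0.2, "ty": -0.35, "tz": 0.02, "ax": 0, "ay": 0, "az": 0.413, "gripper": -1},
    {"tx": 0.22, "ty": -0.385, "tz": 0.02, "ax": 0, "ay": 0, "az": 0.413, "gripper": -1},
    {"tx": 0.24, "ty": -0.42, "tz": 0.02, "ax": 0, "ay": 0, "az": 0.413, "gripper": -1},
  ],
)

```text
t: 1.1
tool_pos: [0.4477, 0.194, 0.2547]
eef_rot: [[-0.996, -0.088, -0.0], [-0.088, 0.996, -0.0], [0.0, -0.0, -1.0]]
force: [0.4, 0.4, 0.2]
gripper_width: 0.178
```

Run:
```python
from h import *
s=ctrl.sense();print(s['qpos'],s['tool_pos'],s['gripper_width'])
p,d=ctrl.get_image('wrist'); save('w0',p); print(ctrl.get_calibration('wrist'))
```

```text
[-10.11853325   9.88095771 -18.311071   110.4229238    3.56727869
  60.24349446  65.10971908] [0.44774917 0.19397823 0.2546549 ] 0.1780212780427682
{'fx': 295.46727673015164, 'fy': 295.46727673015164, 'cx': 316.2611285889467, 'cy': 199.1217175437562, 'hand_eye': array([[ 4.17239222e-04, -9.65835494e-01, -2.59155599e-01,
         6.95354042e-02],
       [ 9.99999826e-01,  5.11101627e-04, -2.94807225e-04,
        -1.21704152e-04],
       [ 4.17190130e-04, -2.59155431e-01,  9.65835539e-01,
        -1.49241781e-01],
       [ 0.00000000e+00,  0.00000000e+00,  0.00000000e+00,
         1.00000000e+00]])}
```

View pics/w0.png

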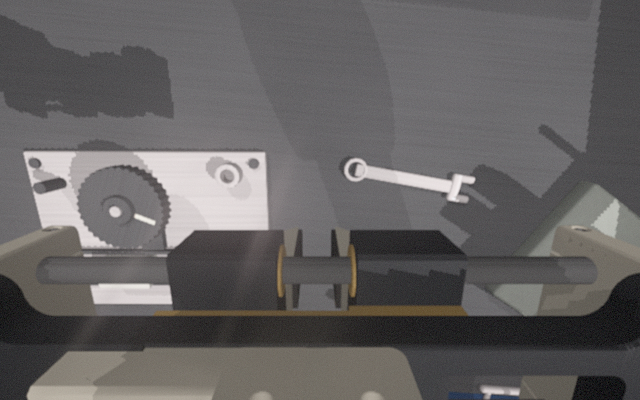

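The wrist view shows the wheel at (123,205), its cap at (115,212) and the mark's end at (155,222). The bushing is at (229,174), and the jaws are still closing. I'll get a third estimate from the cap.

```bash
cat >> h.py <<'E'
def wray(u,v,z,s=None):
    s=s or ctrl.sense(); c=ctrl.get_calibration('wrist'); H=np.array(c['hand_eye']); R=np.array(s['eef_rot'])
    d=R@(H[:3,:3]@np.array([(u-c['cx'])/c['fx'],(v-c['cy'])/c['fy'],1])); o=np.array(s['tool_pos'])+R@H[:3,3]
    return o+d*(z-o[2])/d[2]
E
python3 - <<'E'
from h import *
for a in [(115,212,.085),(155,222,.076),(24,152,.012),(267,151,.012),(229,172,.034)]: print(wray(*a).round(4))
E
```

```text
[ 0.502  -0.0412  0.085 ]
[ 0.514  -0.0016  0.076 ]
[ 0.4548 -0.2042  0.012 ]
[0.4281 0.1166 0.012 ]
[0.4557 0.0731 0.034 ]
```

>>> move_arm(
  motion=[
    {"tx": 0.015, "ty": -0.03, "tz": -0.01, "ax": 0, "ay": 0, "az": 0, "gripper": -1},
    {"tx": 0.03, "ty": -0.06, "tz": -0.03, "ax": 0, "ay": 0, "az": 0, "gripper": -1},
    {"tx": 0.04, "ty": -0.09, "tz": -0.05, "ax": 0, "ay": 0, "az": 0, "gripper": -1},
    {"tx": 0.043, "ty": -0.115, "tz": -0.08, "ax": 0, "ay": 0, "az": 0, "gripper": -1},
    {"tx": 0.043, "ty": -0.115, "tz": -0.11, "ax": 0, "ay": 0, "az": 0, "gripper": -1},
    {"tx": 0.043, "ty": -0.115, "tz": -0.14, "ax": 0, "ay": 0, "az": 0, "gripper": -1},
    {"tx": 0.043, "ty": -0.115, "tz": -0.17, "ax": 0, "ay": 0, "az": 0, "gripper": -1},
    {"tx": 0.043, "ty": -0.115, "tz": -0.187, "ax": 0, "ay": 0, "az": 0, "gripper": -1},
    {"tx": 0.043, "ty": -0.115, "tz": -0.187, "ax": 0, "ay": 0, "az": 0, "gripper": -1},
    {"tx": 0.043, "ty": -0.115, "tz": -0.187, "ax": 0, "ay": 0, "az": 0, "gripper": -1},
  ],
)

```text
t: 1.98
tool_pos: [0.4893, 0.0812, 0.0669]
eef_rot: [[-0.996, -0.088, -0.003], [-0.088, 0.996, -0.0], [0.003, 0.0, -1.0]]
force: [0.5, -0.2, 0.0]
gripper_width: 0.009
```

Run:
```python
from h import *
s=ctrl.sense();print(s['tool_pos'],s['force'],s['gripper_width'])
p,d=ctrl.get_image('scene'); a=p[130:290,220:420]; save('s1',cv2.resize(a,None,fx=3.7,fy=3.7,interpolation=cv2.INTER_CUBIC))
p,d=ctrl.get_image('side'); a=p[130:270,230:400]; save('d1',cv2.resize(a,None,fx=4,fy=4,interpolation=cv2.INTER_CUBIC))
```

```text
[0.48931795 0.08117307 0.06691963] [ 0.47027589 -0.19210569  0.00697693] 0.00938374128755966
```

View pics/s1.png

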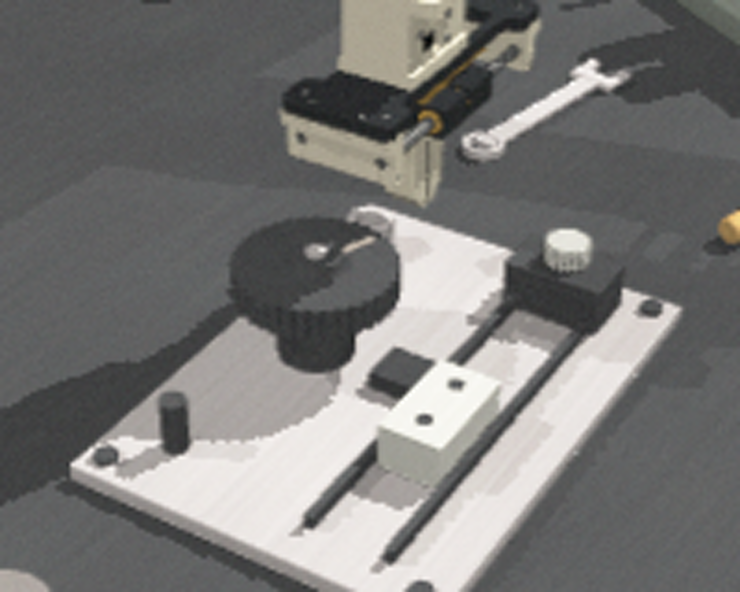

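View pics/d1.png

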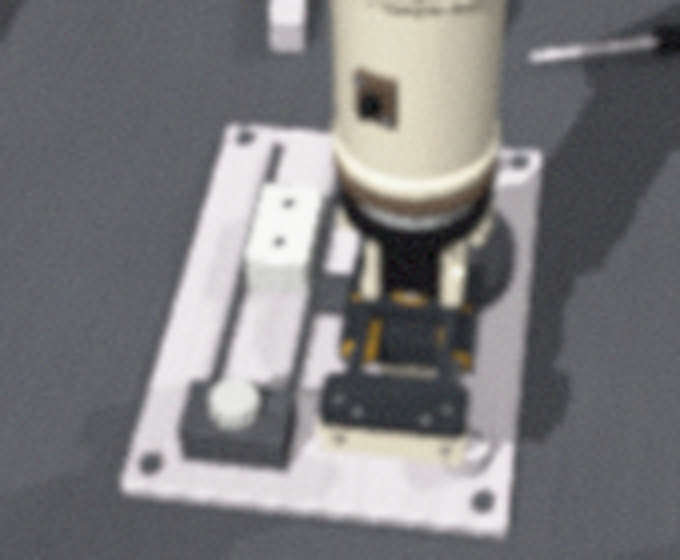

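The gripper is shut, and nothing is touching. It is about 45 mm on the +y side of the rim, with everything else clear. Next I'll move in to touch.

>>> move_arm(
  motion=[
    {"tx": 0.001, "ty": -0.012, "tz": 0, "ax": 0, "ay": 0, "az": 0, "gripper": -1},
    {"tx": 0.002, "ty": -0.024, "tz": 0, "ax": 0, "ay": 0, "az": 0, "gripper": -1},
    {"tx": 0.003, "ty": -0.03, "tz": 0, "ax": 0, "ay": 0, "az": 0, "gripper": -1},
    {"tx": 0.003, "ty": -0.033, "tz": 0, "ax": 0, "ay": 0, "az": 0, "gripper": -1},
    {"tx": 0.003, "ty": -0.036, "tz": 0, "ax": 0, "ay": 0, "az": 0, "gripper": -1},
  ],
)

```text
t: 2.5
tool_pos: [0.4943, 0.045, 0.0688]
eef_rot: [[-0.996, -0.087, 0.002], [-0.087, 0.996, 0.0], [-0.002, 0.0, -1.0]]
force: [-0.4, -0.4, 0.2]
gripper_width: 0.006
```

>>> move_arm(
  motion=[
    {"tx": 0, "ty": -0.002, "tz": 0, "ax": 0, "ay": 0, "az": 0, "gripper": -1},
    {"tx": 0, "ty": -0.004, "tz": 0, "ax": 0, "ay": 0, "az": 0, "gripper": -1},
    {"tx": 0, "ty": -0.004, "tz": 0, "ax": 0, "ay": 0, "az": 0, "gripper": -1},
  ],
)

```text
t: 2.75
tool_pos: [0.4934, 0.041, 0.0678]
eef_rot: [[-0.996, -0.088, 0.0], [-0.088, 0.996, -0.0], [-0.0, -0.0, -1.0]]
force: [-0.5, 0.9, -0.8]
gripper_width: 0.003
```

>>> move_arm(
  motion=[
    {"tx": 0, "ty": -0.002, "tz": 0, "ax": 0, "ay": 0, "az": 0, "gripper": -1},
    {"tx": 0, "ty": -0.004, "tz": 0, "ax": 0, "ay": 0, "az": 0, "gripper": -1},
    {"tx": 0, "ty": -0.004, "tz": 0, "ax": 0, "ay": 0, "az": 0, "gripper": -1},
  ],
)

```text
t: 3.0
tool_pos: [0.4933, 0.0367, 0.0676]
eef_rot: [[-0.996, -0.088, -0.0], [-0.088, 0.996, -0.0], [0.0, -0.0, -1.0]]
force: [-0.6, -0.3, -0.3]
gripper_width: 0.006
```

>>> move_arm(
  motion=[
    {"tx": 0, "ty": -0.002, "tz": 0, "ax": 0, "ay": 0, "az": 0, "gripper": -1},
    {"tx": 0, "ty": -0.004, "tz": 0, "ax": 0, "ay": 0, "az": 0, "gripper": -1},
    {"tx": 0, "ty": -0.004, "tz": 0, "ax": 0, "ay": 0, "az": 0, "gripper": -1},
  ],
)

```text
t: 3.25
tool_pos: [0.4934, 0.0352, 0.0677]
eef_rot: [[-0.996, -0.09, 0.0], [-0.09, 0.996, 0.002], [-0.0, 0.002, -1.0]]
force: [-0.1, 5.4, -1.3]
gripper_width: 0.008
```

>>> move_arm(
  motion=[
    {"tx": 0, "ty": -0.002, "tz": 0, "ax": 0, "ay": 0, "az": 0, "gripper": -1},
    {"tx": 0, "ty": -0.003, "tz": 0, "ax": 0, "ay": 0, "az": 0, "gripper": -1},
    {"tx": 0, "ty": -0.003, "tz": 0, "ax": 0, "ay": 0, "az": 0, "gripper": -1},
  ],
)

```text
t: 3.5
tool_pos: [0.4933, 0.0348, 0.0678]
eef_rot: [[-0.996, -0.092, 0.0], [-0.092, 0.996, 0.005], [-0.001, 0.005, -1.0]]
force: [-1.3, 12.0, -1.3]
gripper_width: 0.0
```

>>> move_arm(
  motion=[
    {"tx": 0, "ty": -0.002, "tz": 0, "ax": 0, "ay": 0, "az": 0, "gripper": -1},
    {"tx": 0, "ty": -0.003, "tz": 0, "ax": 0, "ay": 0, "az": 0, "gripper": -1},
    {"tx": 0, "ty": -0.003, "tz": 0, "ax": 0, "ay": 0, "az": 0, "gripper": -1},
  ],
)

```text
t: 3.75
tool_pos: [0.4933, 0.0346, 0.0678]
eef_rot: [[-0.996, -0.094, 0.001], [-0.094, 0.996, 0.008], [-0.001, 0.007, -1.0]]
force: [-1.2, 18.2, -0.7]
gripper_width: 0.004
```

Contact starts at TCP y ≈ 0.036, and the arm yields about 2 N/mm. So I can orbit the finger at fixed orientation with a few mm of overlap. I'll write a path table (circle plus finger half-sizes) and drive counter-clockwise.

```bash
cat > path.py <<'E'
import numpy as np,sys
# rounded-rect path, fixture frame rel wheel, CCW starting at top centre
def P(s,a,b,r):
    segs=[('l',(0,b+r),(-a,b+r)),('a',(-a,b),90),('l',(-a-r,b),(-a-r,-b)),('a',(-a,-b),180),('l',(-a,-b-r),(a,-b-r)),('a',(a,-b),270),('l',(a+r,-b),(a+r,b)),('a',(a,b),0),('l',(a,b+r),(0,b+r))]
    L=[np.hypot(*(np.array(g[2])-g[1])) if g[0]=='l' else r*np.pi/2 for g in segs]
    s=s%sum(L)
    for g,l in zip(segs,L):
        if s<=l:
            if g[0]=='l': return np.array(g[1])+(np.array(g[2])-np.array(g[1]))*s/l
            th=np.radians(g[2])+s/r; return np.array(g[1])+r*np.array([np.cos(th),np.sin(th)])
        s-=l
def table(s0,ds,n,cmd,c,a,b,r,yaw=5.05):
    y=np.radians(yaw);R=np.array([[np.cos(y),-np.sin(y)],[np.sin(y),np.cos(y)]])
    for i in range(1,n+1):
        w=R@P(s0+ds*i,a,b,r)+c; d=w-cmd
        print('{"tx": %.3f, "ty": %.3f, "tz": 0, "ax": 0, "ay": 0, "az": 0, "gripper": -1},'%tuple(d))
    print('s',s0+ds*n,'cmd',w.round(4))
E
python3 - <<'E'
from path import *
table(0,8,12,np.array([.4935,.027]),np.array([.4985,-.0315]),.0095,.017,.046) if 0 else table(0,.008,12,np.array([.4935,.027]),np.array([.4985,-.0315]),.0095,.017,.046)
E
```

```text
{"tx": -0.009, "ty": 0.004, "tz": 0, "ax": 0, "ay": 0, "az": 0, "gripper": -1},
{"tx": -0.016, "ty": 0.002, "tz": 0, "ax": 0, "ay": 0, "az": 0, "gripper": -1},
{"tx": -0.024, "ty": -0.000, "tz": 0, "ax": 0, "ay": 0, "az": 0, "gripper": -1},
{"tx": -0.031, "ty": -0.004, "tz": 0, "ax": 0, "ay": 0, "az": 0, "gripper": -1},
{"tx": -0.037, "ty": -0.009, "tz": 0, "ax": 0, "ay": 0, "az": 0, "gripper": -1},
{"tx": -0.043, "ty": -0.015, "tz": 0, "ax": 0, "ay": 0, "az": 0, "gripper": -1},
{"tx": -0.047, "ty": -0.021, "tz": 0, "ax": 0, "ay": 0, "az": 0, "gripper": -1},
{"tx": -0.050, "ty": -0.029, "tz": 0, "ax": 0, "ay": 0, "az": 0, "gripper": -1},
{"tx": -0.052, "ty": -0.037, "tz": 0, "ax": 0, "ay": 0, "az": 0, "gripper": -1},
{"tx": -0.052, "ty": -0.045, "tz": 0, "ax": 0, "ay": 0, "az": 0, "gripper": -1},
{"tx": -0.051, "ty": -0.053, "tz": 0, "ax": 0, "ay": 0, "az": 0, "gripper": -1},
{"tx": -0.051, "ty": -0.061, "tz": 0, "ax": 0, "ay": 0, "az": 0, "gripper": -1},
s 0.096 cmd [ 0.443  -0.0336]
```

>>> move_arm(
  motion=[
    {"tx": -0.009, "ty": 0.004, "tz": 0, "ax": 0, "ay": 0, "az": 0, "gripper": -1},
    {"tx": -0.016, "ty": 0.002, "tz": 0, "ax": 0, "ay": 0, "az": 0, "gripper": -1},
    {"tx": -0.024, "ty": 0, "tz": 0, "ax": 0, "ay": 0, "az": 0, "gripper": -1},
    {"tx": -0.031, "ty": -0.004, "tz": 0, "ax": 0, "ay": 0, "az": 0, "gripper": -1},
    {"tx": -0.037, "ty": -0.009, "tz": 0, "ax": 0, "ay": 0, "az": 0, "gripper": -1},
    {"tx": -0.043, "ty": -0.015, "tz": 0, "ax": 0, "ay": 0, "az": 0, "gripper": -1},
  ],
)

```text
t: 4.25
tool_pos: [0.4487, 0.0132, 0.0676]
eef_rot: [[-0.996, -0.09, -0.002], [-0.09, 0.996, 0.001], [0.002, 0.001, -1.0]]
force: [-1.1, 2.9, 0.1]
gripper_width: 0.005
```

```bash
cat > look.py <<'E'
from h import *
import sys
n=sys.argv[1]
s=ctrl.sense();print(s['t'],s['tool_pos'].round(4) if hasattr(s['tool_pos'],'round') else s['tool_pos'],np.round(s['force'],1))
p,d=ctrl.get_image('scene'); a=p[175:305,230:415]; A=cv2.resize(a,None,fx=4,fy=4,interpolation=cv2.INTER_CUBIC);save('s'+n,A)
E
python3 look.py 2
```

```text
4.25 [0.4487 0.0132 0.0676] [-1.1  2.9  0.1]
```

View pics/s2.png

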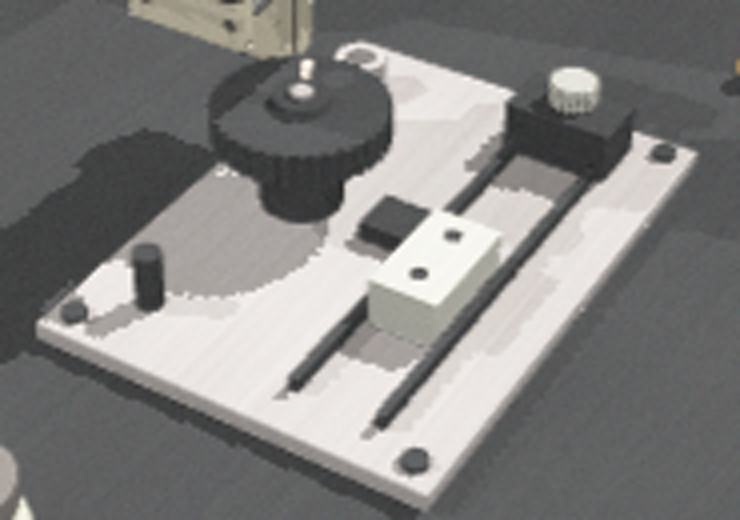

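The mark has moved counter-clockwise to about (305,65) in the zoomed crop, so the wheel is turning. Now I'll add a mark-angle reader that samples the annulus on the plane z = 76 mm.

```bash
cat > look.py <<'E'
from h import *
from path import table
import sys
def mark(img,c,name='scene'):
    g=img.max(2).astype(float); A=np.arange(0,360,2); v=[]
    for t in np.radians(A):
        q=[]
        for r in np.arange(.022,.041,.002):
            u=proj(name,[c[0]+r*np.cos(t),c[1]+r*np.sin(t),.076]); q.append(g[int(round(u[1])),int(round(u[0]))])
        v.append(np.mean(q))
    v=np.array(v); i=v.argmax(); return A[i],v.max(),np.median(v)
CS={'scene':(.5004,-.0339),'side':(.4969,-.0288)}
def state(n):
    s=ctrl.sense();print(s['t'],np.round(s['tool_pos'],4),np.round(s['force'],1))
    p,d=ctrl.get_image('scene'); save('f'+n,p); print('mark',mark(p,CS['scene']))
if __name__=='__main__':
    if sys.argv[1]=='0':
        for n in CS: print(n,mark(cv2.imread(f'pics/{n}0.png')[:,:,::-1],CS[n],n))
    else: state(sys.argv[1])
E
python3 look.py 0; python3 look.py 3
python3 - <<'E'
from path import *
table(.048,.01,12,np.array([.4505,.012]),np.array([.4985,-.0315]),.0095,.017,.044)
E
```

```text
scene (np.int64(78), np.float64(246.9), np.float64(99.8))
4.3 [0.4472 0.0111 0.0673] [-4.3  2.8  3.1]
mark (np.int64(128), np.float64(200.4), np.float64(92.65))
{"tx": -0.004, "ty": -0.011, "tz": 0, "ax": 0, "ay": 0, "az": 0, "gripper": -1},
{"tx": -0.006, "ty": -0.021, "tz": 0, "ax": 0, "ay": 0, "az": 0, "gripper": -1},
{"tx": -0.007, "ty": -0.031, "tz": 0, "ax": 0, "ay": 0, "az": 0, "gripper": -1},
{"tx": -0.006, "ty": -0.041, "tz": 0, "ax": 0, "ay": 0, "az": 0, "gripper": -1},
{"tx": -0.005, "ty": -0.051, "tz": 0, "ax": 0, "ay": 0, "az": 0, "gripper": -1},
{"tx": -0.004, "ty": -0.061, "tz": 0, "ax": 0, "ay": 0, "az": 0, "gripper": -1},
{"tx": -0.003, "ty": -0.070, "tz": 0, "ax": 0, "ay": 0, "az": 0, "gripper": -1},
{"tx": 0.000, "ty": -0.080, "tz": 0, "ax": 0, "ay": 0, "az": 0, "gripper": -1},
{"tx": 0.005, "ty": -0.088, "tz": 0, "ax": 0, "ay": 0, "az": 0, "gripper": -1},
{"tx": 0.012, "ty": -0.096, "tz": 0, "ax": 0, "ay": 0, "az": 0, "gripper": -1},
{"tx": 0.021, "ty": -0.101, "tz": 0, "ax": 0, "ay": 0, "az": 0, "gripper": -1},
{"tx": 0.030, "ty": -0.104, "tz": 0, "ax": 0, "ay": 0, "az": 0, "gripper": -1},
s 0.16799999999999998 cmd [ 0.4808 -0.0922]Traceback (most recent call last):
  File "look.py", line 18, in <module>
    for n in CS: print(n,mark(cv2.imread(f'pics/{n}0.png')[:,:,::-1],CS[n],n))
                         ~~~~^^^^^^^^^^^^^^^^^^^^^^^^^^^^^^^^^^^^^^^^^^^^^^^^
  File "look.py", line 9, in mark
    u=proj(name,[c[0]+r*np.cos(t),c[1]+r*np.sin(t),.076]); q.append(g[int(round(u[1])),int(round(u[0]))])
  File "h.py", line 9, in proj
    c=ctrl.get_calibration(name); p=np.array(c['R'])@np.array(X)+np.array(c['t'])
ValueError: time passes only in moves, steps and waits
```

```bash
python3 - <<'E'
s=open('h.py').read()
s=s.replace("def save","_C={}\ndef cal(n):\n    if n not in _C: _C[n]=ctrl.get_calibration(n)\n    return _C[n]\ndef save").replace("c=ctrl.get_calibration(name)","c=cal(name)").replace("c=ctrl.get_calibration('wrist')","c=cal('wrist')")
open('h.py','w').write(s)
E
python3 look.py 0
```

```text
scene (np.int64(78), np.float64(246.9), np.float64(99.8))
side (np.int64(68), np.float64(230.2), np.float64(102.0))
```

>>> move_arm(
  motion=[
    {"tx": -0.004, "ty": -0.011, "tz": 0, "ax": 0, "ay": 0, "az": 0, "gripper": -1},
    {"tx": -0.006, "ty": -0.021, "tz": 0, "ax": 0, "ay": 0, "az": 0, "gripper": -1},
    {"tx": -0.007, "ty": -0.031, "tz": 0, "ax": 0, "ay": 0, "az": 0, "gripper": -1},
    {"tx": -0.006, "ty": -0.041, "tz": 0, "ax": 0, "ay": 0, "az": 0, "gripper": -1},
    {"tx": -0.005, "ty": -0.051, "tz": 0, "ax": 0, "ay": 0, "az": 0, "gripper": -1},
  ],
)

```text
t: 4.77
tool_pos: [0.4387, -0.0398, 0.0663]
eef_rot: [[-0.996, -0.088, -0.013], [-0.088, 0.996, -0.001], [0.013, 0.001, -1.0]]
force: [-12.9, 1.7, 6.1]
gripper_width: 0.004
```

```bash
python3 look.py 4
```

```text
4.7667 [ 0.4387 -0.0398  0.0663] [-12.9   1.7   6.1]
mark (np.int64(180), np.float64(225.1), np.float64(89.9))
```

Run:
```python
from path import *
table(.098,.01,12,np.array([.4455,-.039]),np.array([.4985,-.0315]),.0095,.017,.045)
```

```text
{"tx": -0.000, "ty": -0.008, "tz": 0, "ax": 0, "ay": 0, "az": 0, "gripper": -1},
{"tx": 0.001, "ty": -0.018, "tz": 0, "ax": 0, "ay": 0, "az": 0, "gripper": -1},
{"tx": 0.004, "ty": -0.028, "tz": 0, "ax": 0, "ay": 0, "az": 0, "gripper": -1},
{"tx": 0.008, "ty": -0.036, "tz": 0, "ax": 0, "ay": 0, "az": 0, "gripper": -1},
{"tx": 0.015, "ty": -0.044, "tz": 0, "ax": 0, "ay": 0, "az": 0, "gripper": -1},
{"tx": 0.023, "ty": -0.050, "tz": 0, "ax": 0, "ay": 0, "az": 0, "gripper": -1},
{"tx": 0.032, "ty": -0.053, "tz": 0, "ax": 0, "ay": 0, "az": 0, "gripper": -1},
{"tx": 0.042, "ty": -0.055, "tz": 0, "ax": 0, "ay": 0, "az": 0, "gripper": -1},
{"tx": 0.052, "ty": -0.055, "tz": 0, "ax": 0, "ay": 0, "az": 0, "gripper": -1},
{"tx": 0.062, "ty": -0.054, "tz": 0, "ax": 0, "ay": 0, "az": 0, "gripper": -1},
{"tx": 0.072, "ty": -0.053, "tz": 0, "ax": 0, "ay": 0, "az": 0, "gripper": -1},
{"tx": 0.082, "ty": -0.050, "tz": 0, "ax": 0, "ay": 0, "az": 0, "gripper": -1},
s 0.218 cmd [ 0.5271 -0.089 ]
```

>>> move_arm(
  motion=[
    {"tx": 0, "ty": -0.008, "tz": 0, "ax": 0, "ay": 0, "az": 0, "gripper": -1},
    {"tx": 0.001, "ty": -0.018, "tz": 0, "ax": 0, "ay": 0, "az": 0, "gripper": -1},
    {"tx": 0.004, "ty": -0.028, "tz": 0, "ax": 0, "ay": 0, "az": 0, "gripper": -1},
    {"tx": 0.008, "ty": -0.036, "tz": 0, "ax": 0, "ay": 0, "az": 0, "gripper": -1},
    {"tx": 0.015, "ty": -0.044, "tz": 0, "ax": 0, "ay": 0, "az": 0, "gripper": -1},
    {"tx": 0.023, "ty": -0.05, "tz": 0, "ax": 0, "ay": 0, "az": 0, "gripper": -1},
    {"tx": 0.032, "ty": -0.053, "tz": 0, "ax": 0, "ay": 0, "az": 0, "gripper": -1},
  ],
)

```text
t: 5.4
tool_pos: [0.4747, -0.0951, 0.0667]
eef_rot: [[-0.996, -0.085, -0.005], [-0.085, 0.996, -0.002], [0.006, -0.002, -1.0]]
force: [-4.7, -4.6, -2.4]
gripper_width: 0.005
```

```bash
python3 look.py 5
```

```text
5.4 [ 0.4747 -0.0951  0.0667] [-4.7 -4.6 -2.4]
mark (np.int64(264), np.float64(225.6), np.float64(93.8))
```

Run:
```python
from path import *
table(.168,.01,12,np.array([.4775,-.092]),np.array([.4985,-.0315]),.0095,.017,.0445)
```

```text
{"tx": 0.012, "ty": -0.002, "tz": 0, "ax": 0, "ay": 0, "az": 0, "gripper": -1},
{"tx": 0.022, "ty": -0.001, "tz": 0, "ax": 0, "ay": 0, "az": 0, "gripper": -1},
{"tx": 0.032, "ty": -0.000, "tz": 0, "ax": 0, "ay": 0, "az": 0, "gripper": -1},
{"tx": 0.042, "ty": 0.001, "tz": 0, "ax": 0, "ay": 0, "az": 0, "gripper": -1},
{"tx": 0.051, "ty": 0.004, "tz": 0, "ax": 0, "ay": 0, "az": 0, "gripper": -1},
{"tx": 0.059, "ty": 0.009, "tz": 0, "ax": 0, "ay": 0, "az": 0, "gripper": -1},
{"tx": 0.067, "ty": 0.016, "tz": 0, "ax": 0, "ay": 0, "az": 0, "gripper": -1},
{"tx": 0.072, "ty": 0.025, "tz": 0, "ax": 0, "ay": 0, "az": 0, "gripper": -1},
{"tx": 0.075, "ty": 0.034, "tz": 0, "ax": 0, "ay": 0, "az": 0, "gripper": -1},
{"tx": 0.076, "ty": 0.044, "tz": 0, "ax": 0, "ay": 0, "az": 0, "gripper": -1},
{"tx": 0.076, "ty": 0.054, "tz": 0, "ax": 0, "ay": 0, "az": 0, "gripper": -1},
{"tx": 0.075, "ty": 0.064, "tz": 0, "ax": 0, "ay": 0, "az": 0, "gripper": -1},
s 0.28800000000000003 cmd [ 0.5524 -0.0279]
```

>>> move_arm(
  motion=[
    {"tx": 0.012, "ty": -0.002, "tz": 0, "ax": 0, "ay": 0, "az": 0, "gripper": -1},
    {"tx": 0.022, "ty": -0.001, "tz": 0, "ax": 0, "ay": 0, "az": 0, "gripper": -1},
    {"tx": 0.032, "ty": 0, "tz": 0, "ax": 0, "ay": 0, "az": 0, "gripper": -1},
    {"tx": 0.042, "ty": 0.001, "tz": 0, "ax": 0, "ay": 0, "az": 0, "gripper": -1},
    {"tx": 0.051, "ty": 0.004, "tz": 0, "ax": 0, "ay": 0, "az": 0, "gripper": -1},
    {"tx": 0.059, "ty": 0.009, "tz": 0, "ax": 0, "ay": 0, "az": 0, "gripper": -1},
    {"tx": 0.067, "ty": 0.016, "tz": 0, "ax": 0, "ay": 0, "az": 0, "gripper": -1},
  ],
)

```text
t: 6.03
tool_pos: [0.5454, -0.079, 0.0676]
eef_rot: [[-0.996, -0.085, 0.001], [-0.085, 0.996, -0.003], [-0.001, -0.003, -1.0]]
force: [0.4, -3.3, -0.7]
gripper_width: 0.006
```

```bash
python3 look.py 6
```

```text
6.0333 [ 0.5454 -0.079   0.0676] [ 0.4 -3.3 -0.7]
mark (np.int64(128), np.float64(189.0), np.float64(59.150000000000006))
```

View pics/f6.png

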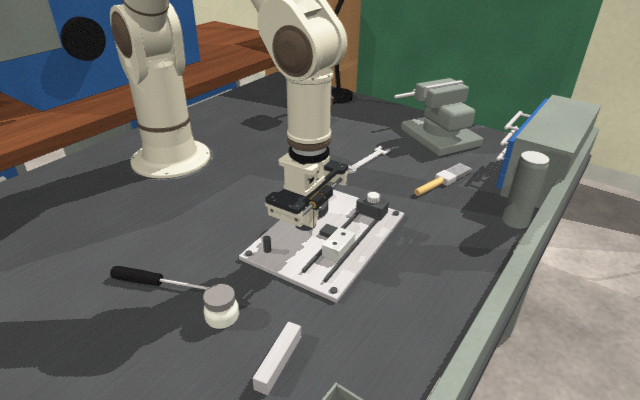

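The gripper hides the wheel here and the contact is light. I'll go on with more overlap.

```bash
sed -i "s/print('mark',mark(p,CS\['scene'\]))/print('mark',mark(p,CS['scene']));p,d=ctrl.get_image('side');save('g'+n,p);print('side',mark(p,CS['side'],'side'))/" look.py
python3 - <<'E'
from path import *
table(.238,.01,12,np.array([.5445,-.076]),np.array([.4985,-.0315]),.0095,.017,.0435)
E
```

```text
{"tx": 0.006, "ty": 0.013, "tz": 0, "ax": 0, "ay": 0, "az": 0, "gripper": -1},
{"tx": 0.008, "ty": 0.023, "tz": 0, "ax": 0, "ay": 0, "az": 0, "gripper": -1},
{"tx": 0.008, "ty": 0.033, "tz": 0, "ax": 0, "ay": 0, "az": 0, "gripper": -1},
{"tx": 0.007, "ty": 0.043, "tz": 0, "ax": 0, "ay": 0, "az": 0, "gripper": -1},
{"tx": 0.006, "ty": 0.053, "tz": 0, "ax": 0, "ay": 0, "az": 0, "gripper": -1},
{"tx": 0.006, "ty": 0.063, "tz": 0, "ax": 0, "ay": 0, "az": 0, "gripper": -1},
{"tx": 0.004, "ty": 0.073, "tz": 0, "ax": 0, "ay": 0, "az": 0, "gripper": -1},
{"tx": 0.001, "ty": 0.082, "tz": 0, "ax": 0, "ay": 0, "az": 0, "gripper": -1},
{"tx": -0.005, "ty": 0.090, "tz": 0, "ax": 0, "ay": 0, "az": 0, "gripper": -1},
{"tx": -0.012, "ty": 0.097, "tz": 0, "ax": 0, "ay": 0, "az": 0, "gripper": -1},
{"tx": -0.021, "ty": 0.102, "tz": 0, "ax": 0, "ay": 0, "az": 0, "gripper": -1},
{"tx": -0.030, "ty": 0.105, "tz": 0, "ax": 0, "ay": 0, "az": 0, "gripper": -1},
s 0.358 cmd [0.5144 0.029 ]
```

>>> move_arm(
  motion=[
    {"tx": 0.006, "ty": 0.013, "tz": 0, "ax": 0, "ay": 0, "az": 0, "gripper": -1},
    {"tx": 0.008, "ty": 0.023, "tz": 0, "ax": 0, "ay": 0, "az": 0, "gripper": -1},
    {"tx": 0.008, "ty": 0.033, "tz": 0, "ax": 0, "ay": 0, "az": 0, "gripper": -1},
    {"tx": 0.007, "ty": 0.043, "tz": 0, "ax": 0, "ay": 0, "az": 0, "gripper": -1},
    {"tx": 0.006, "ty": 0.053, "tz": 0, "ax": 0, "ay": 0, "az": 0, "gripper": -1},
    {"tx": 0.006, "ty": 0.063, "tz": 0, "ax": 0, "ay": 0, "az": 0, "gripper": -1},
  ],
)

```text
t: 6.58
tool_pos: [0.5574, -0.0122, 0.0696]
eef_rot: [[-0.996, -0.088, 0.014], [-0.088, 0.996, 0.001], [-0.014, -0.0, -1.0]]
force: [10.6, -0.5, -3.8]
gripper_width: 0.004
```

```bash
python3 look.py 7
```

```text
6.5833 [ 0.5574 -0.0122  0.0696] [10.6 -0.5 -3.8]
mark (np.int64(12), np.float64(172.1), np.float64(102.8))
side (np.int64(78), np.float64(173.9), np.float64(97.05))
```

View pics/f7.png

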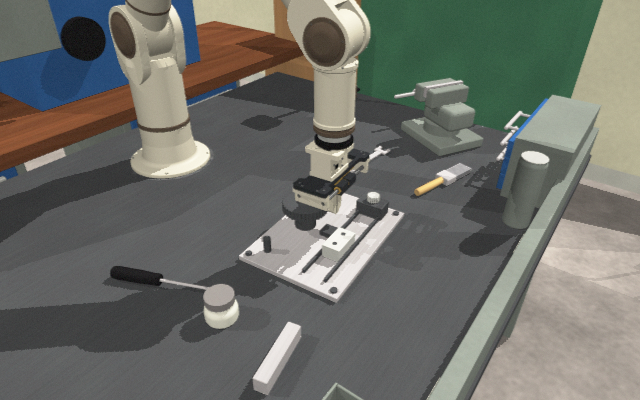

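View pics/g7.png

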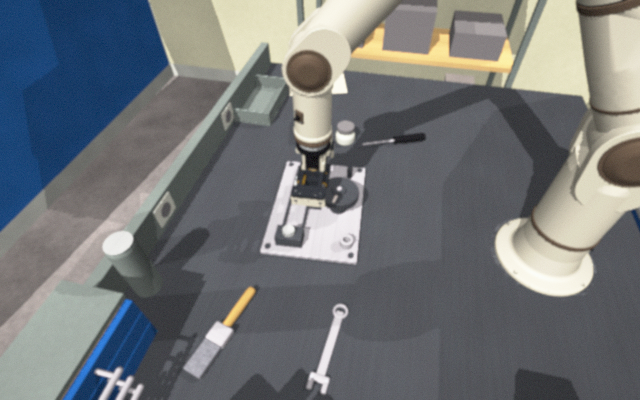

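The side view shows the mark back near its start: 78° against 68° at the start, so about 370° turned. I'll continue with the second turn.

Run:
```python
from path import *
table(.298,.01,14,np.array([.5505,-.013]),np.array([.4985,-.0315]),.0095,.017,.0445)
```

```text
{"tx": 0.000, "ty": 0.005, "tz": 0, "ax": 0, "ay": 0, "az": 0, "gripper": -1},
{"tx": -0.002, "ty": 0.015, "tz": 0, "ax": 0, "ay": 0, "az": 0, "gripper": -1},
{"tx": -0.007, "ty": 0.024, "tz": 0, "ax": 0, "ay": 0, "az": 0, "gripper": -1},
{"tx": -0.013, "ty": 0.031, "tz": 0, "ax": 0, "ay": 0, "az": 0, "gripper": -1},
{"tx": -0.021, "ty": 0.037, "tz": 0, "ax": 0, "ay": 0, "az": 0, "gripper": -1},
{"tx": -0.030, "ty": 0.042, "tz": 0, "ax": 0, "ay": 0, "az": 0, "gripper": -1},
{"tx": -0.040, "ty": 0.044, "tz": 0, "ax": 0, "ay": 0, "az": 0, "gripper": -1},
{"tx": -0.050, "ty": 0.043, "tz": 0, "ax": 0, "ay": 0, "az": 0, "gripper": -1},
{"tx": -0.060, "ty": 0.043, "tz": 0, "ax": 0, "ay": 0, "az": 0, "gripper": -1},
{"tx": -0.070, "ty": 0.042, "tz": 0, "ax": 0, "ay": 0, "az": 0, "gripper": -1},
{"tx": -0.079, "ty": 0.039, "tz": 0, "ax": 0, "ay": 0, "az": 0, "gripper": -1},
{"tx": -0.088, "ty": 0.034, "tz": 0, "ax": 0, "ay": 0, "az": 0, "gripper": -1},
{"tx": -0.096, "ty": 0.028, "tz": 0, "ax": 0, "ay": 0, "az": 0, "gripper": -1},
{"tx": -0.102, "ty": 0.020, "tz": 0, "ax": 0, "ay": 0, "az": 0, "gripper": -1},
s 0.438 cmd [0.4489 0.0067]
```

>>> move_arm(
  motion=[
    {"tx": 0, "ty": 0.005, "tz": 0, "ax": 0, "ay": 0, "az": 0, "gripper": -1},
    {"tx": -0.002, "ty": 0.015, "tz": 0, "ax": 0, "ay": 0, "az": 0, "gripper": -1},
    {"tx": -0.007, "ty": 0.024, "tz": 0, "ax": 0, "ay": 0, "az": 0, "gripper": -1},
    {"tx": -0.013, "ty": 0.031, "tz": 0, "ax": 0, "ay": 0, "az": 0, "gripper": -1},
    {"tx": -0.021, "ty": 0.037, "tz": 0, "ax": 0, "ay": 0, "az": 0, "gripper": -1},
    {"tx": -0.03, "ty": 0.042, "tz": 0, "ax": 0, "ay": 0, "az": 0, "gripper": -1},
    {"tx": -0.04, "ty": 0.044, "tz": 0, "ax": 0, "ay": 0, "az": 0, "gripper": -1},
    {"tx": -0.05, "ty": 0.043, "tz": 0, "ax": 0, "ay": 0, "az": 0, "gripper": -1},
  ],
)

```text
t: 7.35
tool_pos: [0.5027, 0.0349, 0.069]
eef_rot: [[-0.996, -0.092, 0.006], [-0.092, 0.996, 0.005], [-0.006, 0.004, -1.0]]
force: [2.4, 12.1, 1.4]
gripper_width: 0.003
```

```bash
python3 look.py 8
```

```text
7.35 [0.5027 0.0349 0.069 ] [ 2.4 12.1  1.4]
mark (np.int64(168), np.float64(175.1), np.float64(69.15))
side (np.int64(264), np.float64(226.0), np.float64(63.2))
```

>>> move_arm(
  motion=[
    {"tx": -0.01, "ty": 0, "tz": 0, "ax": 0, "ay": 0, "az": 0, "gripper": -1},
    {"tx": -0.02, "ty": -0.001, "tz": 0, "ax": 0, "ay": 0, "az": 0, "gripper": -1},
    {"tx": -0.029, "ty": -0.004, "tz": 0, "ax": 0, "ay": 0, "az": 0, "gripper": -1},
    {"tx": -0.038, "ty": -0.009, "tz": 0, "ax": 0, "ay": 0, "az": 0, "gripper": -1},
    {"tx": -0.046, "ty": -0.015, "tz": 0, "ax": 0, "ay": 0, "az": 0, "gripper": -1},
    {"tx": -0.052, "ty": -0.023, "tz": 0, "ax": 0, "ay": 0, "az": 0, "gripper": -1},
  ],
)

```text
t: 7.95
tool_pos: [0.4467, 0.0101, 0.0679]
eef_rot: [[-0.996, -0.092, -0.002], [-0.092, 0.996, 0.002], [0.001, 0.003, -1.0]]
force: [-4.4, 4.9, 4.5]
gripper_width: 0.004
```

```bash
python3 look.py 9;  python3 - <<'E'
from path import *
table(.438,.01,12,np.array([.4485,.007]),np.array([.4985,-.0315]),.0095,.017,.045)
E
```

```text
7.95 [0.4467 0.0101 0.0679] [-4.4  4.9  4.5]
mark (np.int64(240), np.float64(240.9), np.float64(92.9))
side (np.int64(284), np.float64(103.7), np.float64(93.55))
{"tx": -0.003, "ty": -0.006, "tz": 0, "ax": 0, "ay": 0, "az": 0, "gripper": -1},
{"tx": -0.005, "ty": -0.015, "tz": 0, "ax": 0, "ay": 0, "az": 0, "gripper": -1},
{"tx": -0.006, "ty": -0.025, "tz": 0, "ax": 0, "ay": 0, "az": 0, "gripper": -1},
{"tx": -0.005, "ty": -0.035, "tz": 0, "ax": 0, "ay": 0, "az": 0, "gripper": -1},
{"tx": -0.004, "ty": -0.045, "tz": 0, "ax": 0, "ay": 0, "az": 0, "gripper": -1},
{"tx": -0.003, "ty": -0.055, "tz": 0, "ax": 0, "ay": 0, "az": 0, "gripper": -1},
{"tx": -0.002, "ty": -0.065, "tz": 0, "ax": 0, "ay": 0, "az": 0, "gripper": -1},
{"tx": 0.001, "ty": -0.075, "tz": 0, "ax": 0, "ay": 0, "az": 0, "gripper": -1},
{"tx": 0.006, "ty": -0.083, "tz": 0, "ax": 0, "ay": 0, "az": 0, "gripper": -1},
{"tx": 0.013, "ty": -0.091, "tz": 0, "ax": 0, "ay": 0, "az": 0, "gripper": -1},
{"tx": 0.021, "ty": -0.096, "tz": 0, "ax": 0, "ay": 0, "az": 0, "gripper": -1},
{"tx": 0.031, "ty": -0.100, "tz": 0, "ax": 0, "ay": 0, "az": 0, "gripper": -1},
s 0.558 cmd [ 0.479  -0.0928]
```

View pics/f9.png

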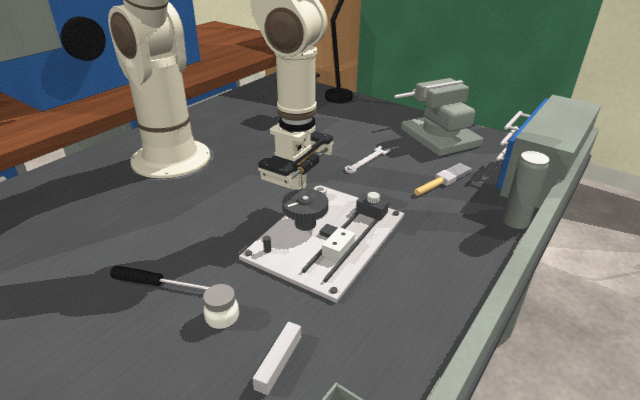

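The scene view shows the mark pointing toward the lower left, at (291,206), which reads 240°. That is about 1.46 turns done, with about 193° to go.

>>> move_arm(
  motion=[
    {"tx": -0.003, "ty": -0.006, "tz": 0, "ax": 0, "ay": 0, "az": 0, "gripper": -1},
    {"tx": -0.005, "ty": -0.015, "tz": 0, "ax": 0, "ay": 0, "az": 0, "gripper": -1},
    {"tx": -0.006, "ty": -0.025, "tz": 0, "ax": 0, "ay": 0, "az": 0, "gripper": -1},
    {"tx": -0.005, "ty": -0.035, "tz": 0, "ax": 0, "ay": 0, "az": 0, "gripper": -1},
    {"tx": -0.004, "ty": -0.045, "tz": 0, "ax": 0, "ay": 0, "az": 0, "gripper": -1},
    {"tx": -0.003, "ty": -0.055, "tz": 0, "ax": 0, "ay": 0, "az": 0, "gripper": -1},
    {"tx": -0.002, "ty": -0.065, "tz": 0, "ax": 0, "ay": 0, "az": 0, "gripper": -1},
    {"tx": 0.001, "ty": -0.075, "tz": 0, "ax": 0, "ay": 0, "az": 0, "gripper": -1},
    {"tx": 0.006, "ty": -0.083, "tz": 0, "ax": 0, "ay": 0, "az": 0, "gripper": -1},
    {"tx": 0.013, "ty": -0.091, "tz": 0, "ax": 0, "ay": 0, "az": 0, "gripper": -1},
  ],
)

```text
t: 8.88
tool_pos: [0.4561, -0.0849, 0.0665]
eef_rot: [[-0.996, -0.088, -0.01], [-0.088, 0.996, -0.0], [0.01, 0.0, -1.0]]
force: [-5.5, -3.1, 0.0]
gripper_width: 0.006
```

```bash
python3 look.py 10;  python3 - <<'E'
from path import *
table(.538,.01,12,np.array([.4615,-.084]),np.array([.4985,-.0315]),.0095,.017,.045)
E
```

```text
8.8833 [ 0.4561 -0.0849  0.0665] [-5.5 -3.1  0. ]
mark (np.int64(8), np.float64(227.4), np.float64(88.55))
side (np.int64(232), np.float64(213.5), np.float64(102.19999999999999))
{"tx": 0.008, "ty": -0.005, "tz": 0, "ax": 0, "ay": 0, "az": 0, "gripper": -1},
{"tx": 0.018, "ty": -0.009, "tz": 0, "ax": 0, "ay": 0, "az": 0, "gripper": -1},
{"tx": 0.027, "ty": -0.010, "tz": 0, "ax": 0, "ay": 0, "az": 0, "gripper": -1},
{"tx": 0.037, "ty": -0.010, "tz": 0, "ax": 0, "ay": 0, "az": 0, "gripper": -1},
{"tx": 0.047, "ty": -0.009, "tz": 0, "ax": 0, "ay": 0, "az": 0, "gripper": -1},
{"tx": 0.057, "ty": -0.008, "tz": 0, "ax": 0, "ay": 0, "az": 0, "gripper": -1},
{"tx": 0.067, "ty": -0.005, "tz": 0, "ax": 0, "ay": 0, "az": 0, "gripper": -1},
{"tx": 0.075, "ty": 0.001, "tz": 0, "ax": 0, "ay": 0, "az": 0, "gripper": -1},
{"tx": 0.082, "ty": 0.008, "tz": 0, "ax": 0, "ay": 0, "az": 0, "gripper": -1},
{"tx": 0.088, "ty": 0.016, "tz": 0, "ax": 0, "ay": 0, "az": 0, "gripper": -1},
{"tx": 0.092, "ty": 0.025, "tz": 0, "ax": 0, "ay": 0, "az": 0, "gripper": -1},
{"tx": 0.093, "ty": 0.035, "tz": 0, "ax": 0, "ay": 0, "az": 0, "gripper": -1},
s 0.658 cmd [ 0.5544 -0.0489]
```

View pics/f10.png

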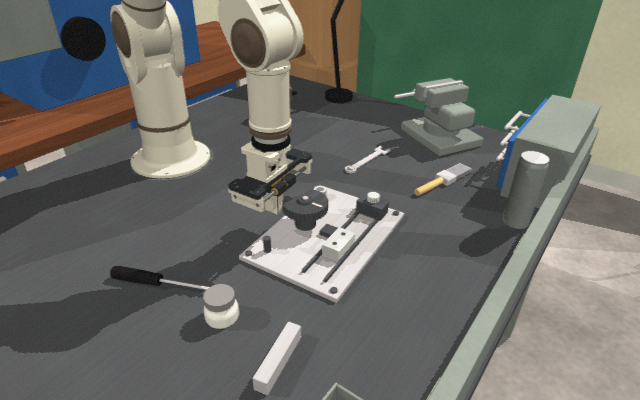

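The mark reads 8° with 78° as the target, so about 70° remains. That is roughly 6 rows.

>>> move_arm(
  motion=[
    {"tx": 0.008, "ty": -0.005, "tz": 0, "ax": 0, "ay": 0, "az": 0, "gripper": -1},
    {"tx": 0.018, "ty": -0.008, "tz": 0, "ax": 0, "ay": 0, "az": 0, "gripper": -1},
    {"tx": 0.027, "ty": -0.009, "tz": 0, "ax": 0, "ay": 0, "az": 0, "gripper": -1},
    {"tx": 0.037, "ty": -0.009, "tz": 0, "ax": 0, "ay": 0, "az": 0, "gripper": -1},
    {"tx": 0.047, "ty": -0.008, "tz": 0, "ax": 0, "ay": 0, "az": 0, "gripper": -1},
    {"tx": 0.057, "ty": -0.007, "tz": 0, "ax": 0, "ay": 0, "az": 0, "gripper": -1},
  ],
)

```text
t: 9.48
tool_pos: [0.5175, -0.0954, 0.0673]
eef_rot: [[-0.996, -0.085, -0.002], [-0.085, 0.996, -0.004], [0.002, -0.004, -1.0]]
force: [-1.2, -7.4, -3.7]
gripper_width: 0.003
```

```bash
python3 look.py 11
```

```text
9.4833 [ 0.5175 -0.0954  0.0673] [-1.2 -7.4 -3.7]
mark (np.int64(80), np.float64(191.2), np.float64(78.6))
side (np.int64(78), np.float64(230.5), np.float64(103.8))
```

View pics/f11.png

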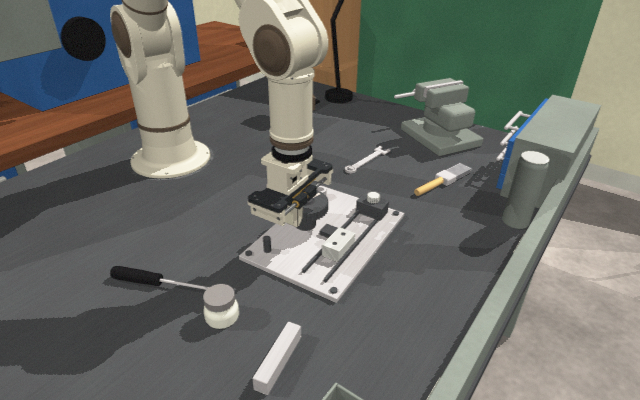

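View pics/g11.png

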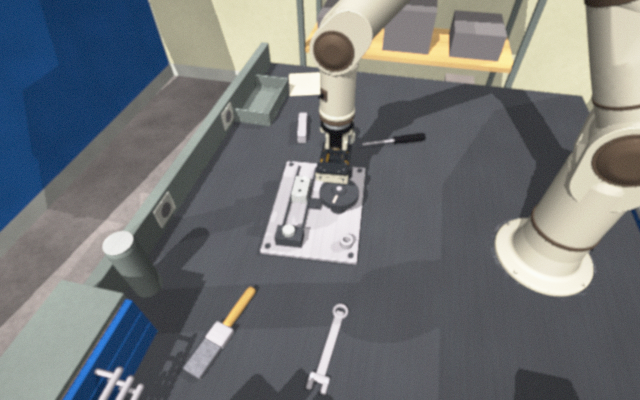

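The side view reads 78° against 68° at the start, about two turns plus 10°, which is well within the 40° allowed. The block hasn't moved. I'll retreat radially, rise, and cross to the open end of the channel.

>>> move_arm(
  motion=[
    {"tx": 0.001, "ty": -0.015, "tz": 0, "ax": 0, "ay": 0, "az": 0, "gripper": -1},
    {"tx": 0.003, "ty": -0.03, "tz": 0, "ax": 0, "ay": 0, "az": 0, "gripper": -1},
    {"tx": 0.004, "ty": -0.046, "tz": 0.02, "ax": 0, "ay": 0, "az": 0, "gripper": -1},
    {"tx": 0.03, "ty": -0.046, "tz": 0.045, "ax": 0, "ay": 0, "az": 0, "gripper": -1},
    {"tx": 0.06, "ty": -0.046, "tz": 0.045, "ax": 0, "ay": 0, "az": 0, "gripper": -1},
    {"tx": 0.095, "ty": -0.046, "tz": 0.045, "ax": 0, "ay": 0, "az": 0, "gripper": -1},
    {"tx": 0.095, "ty": -0.046, "tz": 0.045, "ax": 0, "ay": 0, "az": 0, "gripper": -1},
    {"tx": 0.095, "ty": -0.046, "tz": 0.045, "ax": 0, "ay": 0, "az": 0, "gripper": -1},
  ],
)

```text
t: 10.25
tool_pos: [0.6149, -0.1358, 0.1126]
eef_rot: [[-0.996, -0.09, 0.001], [-0.09, 0.996, 0.001], [-0.001, 0.001, -1.0]]
force: [-1.3, -0.4, -0.4]
gripper_width: 0.003
```

```bash
python3 look.py 12
python3 - <<'E'
from h import *
p=cv2.imread('pics/f12.png')[150:305,230:415]; cv2.imwrite('pics/f12z.png',cv2.resize(p,None,fx=3.5,fy=3.5))
E
```

```text
10.25 [ 0.6149 -0.1358  0.1126] [-1.3 -0.4 -0.4]
mark (np.int64(64), np.float64(201.2), np.float64(55.8))
side (np.int64(78), np.float64(230.0), np.float64(104.0))
```

View pics/f12z.png

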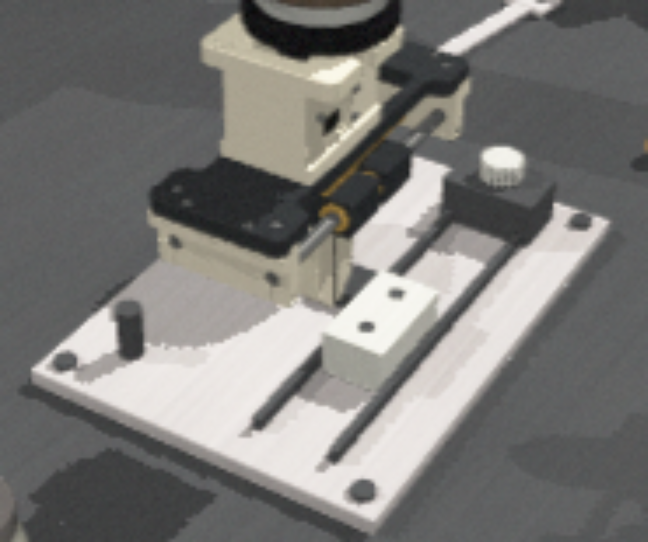

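View pics/g12.png

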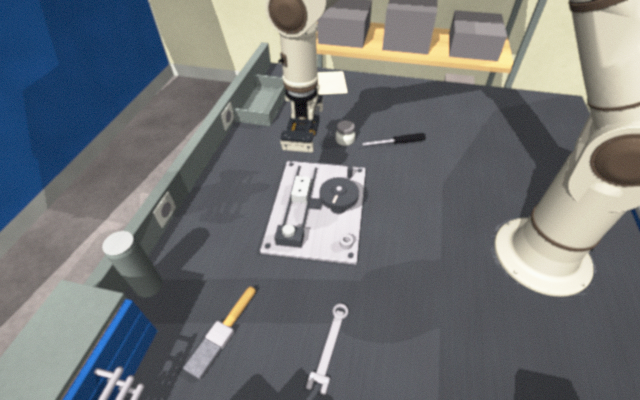

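The side view shows the wheel free with its mark still at 78°. The block is unmoved, and the finger is behind it on the channel line. I'll go down until the tip is just above the rails.

>>> move_arm(
  motion=[
    {"tx": -0.001, "ty": 0, "tz": -0.03, "ax": 0, "ay": 0, "az": 0, "gripper": -1},
    {"tx": -0.001, "ty": 0, "tz": -0.055, "ax": 0, "ay": 0, "az": 0, "gripper": -1},
    {"tx": -0.001, "ty": 0, "tz": -0.07, "ax": 0, "ay": 0, "az": 0, "gripper": -1},
    {"tx": -0.001, "ty": 0, "tz": -0.078, "ax": 0, "ay": 0, "az": 0, "gripper": -1},
    {"tx": -0.001, "ty": 0, "tz": -0.078, "ax": 0, "ay": 0, "az": 0, "gripper": -1},
    {"tx": -0.001, "ty": 0, "tz": -0.078, "ax": 0, "ay": 0, "az": 0, "gripper": -1},
  ],
)

```text
t: 10.85
tool_pos: [0.6119, -0.137, 0.035]
eef_rot: [[-0.996, -0.088, -0.001], [-0.088, 0.996, 0.0], [0.001, 0.0, -1.0]]
force: [0.6, 0.2, -0.2]
gripper_width: 0.005
```

```bash
python3 look.py 13
python3 - <<'E'
from h import *
p=cv2.imread('pics/f13.png')[150:305,230:415]; cv2.imwrite('pics/f13z.png',cv2.resize(p,None,fx=3.5,fy=3.5))
E
```

```text
10.85 [ 0.6119 -0.137   0.035 ] [ 0.6  0.2 -0.2]
mark (np.int64(328), np.float64(197.6), np.float64(130.95))
side (np.int64(78), np.float64(230.8), np.float64(103.95))
```

View pics/f13z.png

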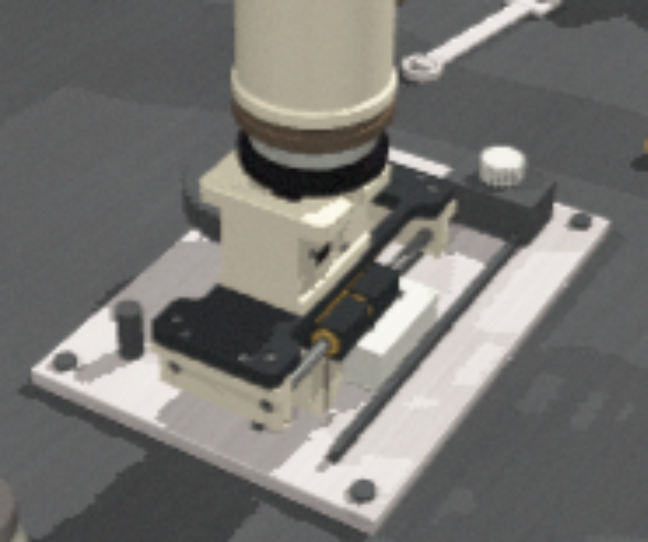

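The finger sits behind the block on the channel line, and the gripper body clears the stop screw in height. Now the push, along (-0.088, 0.996).

>>> move_arm(
  motion=[
    {"tx": -0.001, "ty": 0.008, "tz": 0, "ax": 0, "ay": 0, "az": 0, "gripper": -1},
    {"tx": -0.001, "ty": 0.016, "tz": 0, "ax": 0, "ay": 0, "az": 0, "gripper": -1},
    {"tx": -0.002, "ty": 0.024, "tz": 0, "ax": 0, "ay": 0, "az": 0, "gripper": -1},
    {"tx": -0.003, "ty": 0.03, "tz": 0, "ax": 0, "ay": 0, "az": 0, "gripper": -1},
    {"tx": -0.003, "ty": 0.036, "tz": 0, "ax": 0, "ay": 0, "az": 0, "gripper": -1},
    {"tx": -0.004, "ty": 0.042, "tz": 0, "ax": 0, "ay": 0, "az": 0, "gripper": -1},
    {"tx": -0.004, "ty": 0.05, "tz": 0, "ax": 0, "ay": 0, "az": 0, "gripper": -1},
    {"tx": -0.005, "ty": 0.058, "tz": 0, "ax": 0, "ay": 0, "az": 0, "gripper": -1},
    {"tx": -0.006, "ty": 0.066, "tz": 0, "ax": 0, "ay": 0, "az": 0, "gripper": -1},
    {"tx": -0.006, "ty": 0.074, "tz": 0, "ax": 0, "ay": 0, "az": 0, "gripper": -1},
    {"tx": -0.007, "ty": 0.08, "tz": 0, "ax": 0, "ay": 0, "az": 0, "gripper": -1},
    {"tx": -0.007, "ty": 0.08, "tz": 0, "ax": 0, "ay": 0, "az": 0, "gripper": -1},
  ],
)

```text
t: 11.95
tool_pos: [0.6051, -0.054, 0.0346]
eef_rot: [[-0.996, -0.091, -0.001], [-0.091, 0.996, 0.002], [0.0, 0.002, -1.0]]
force: [-0.6, 0.6, -0.2]
gripper_width: 0.002
```

```bash
python3 look.py 14
python3 - <<'E'
from h import *
p=cv2.imread('pics/f14.png')[150:305,230:415]; cv2.imwrite('pics/f14z.png',cv2.resize(p,None,fx=3.5,fy=3.5))
p=cv2.imread('pics/g14.png')[140:280,230:400]; cv2.imwrite('pics/g14z.png',cv2.resize(p,None,fx=4,fy=4))
E
```

```text
11.95 [ 0.6051 -0.054   0.0346] [-0.6  0.6 -0.2]
mark (np.int64(88), np.float64(235.3), np.float64(101.6))
side (np.int64(78), np.float64(231.6), np.float64(104.65))
```

View pics/f14z.png

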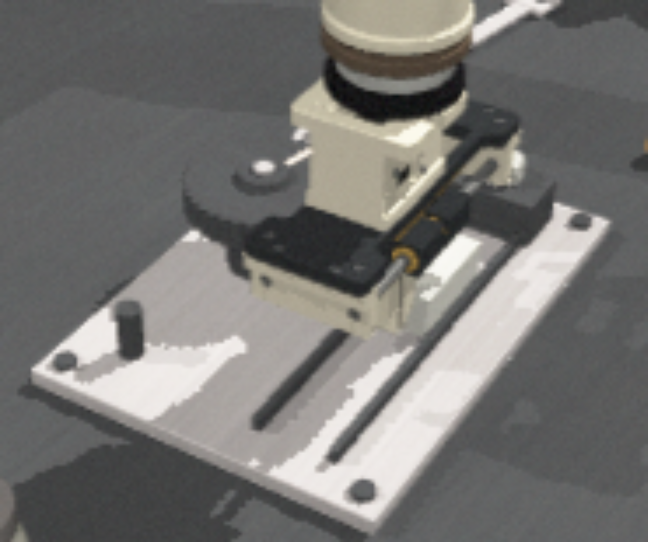

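View pics/g14z.png

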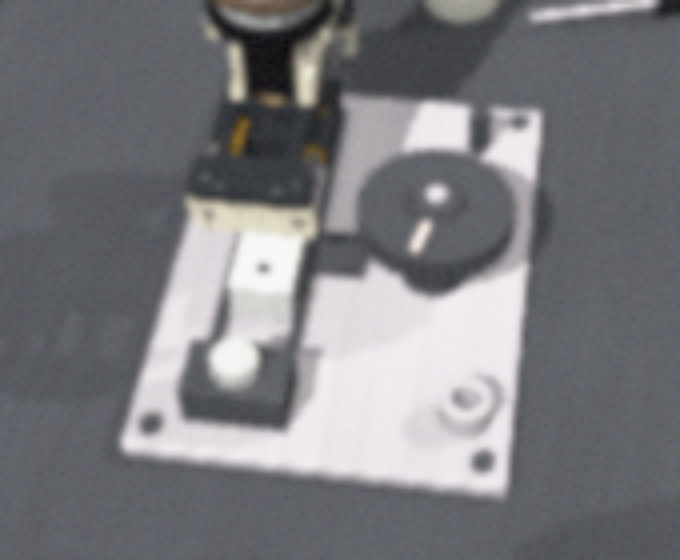

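The side view shows the block sliding flat toward the stop, with its near dot at (263,267) in the crop. The wheel's mark is unchanged. About 45 mm remains.

>>> move_arm(
  motion=[
    {"tx": -0.001, "ty": 0.008, "tz": 0, "ax": 0, "ay": 0, "az": 0, "gripper": -1},
    {"tx": -0.001, "ty": 0.016, "tz": 0, "ax": 0, "ay": 0, "az": 0, "gripper": -1},
    {"tx": -0.002, "ty": 0.024, "tz": 0, "ax": 0, "ay": 0, "az": 0, "gripper": -1},
    {"tx": -0.003, "ty": 0.031, "tz": 0, "ax": 0, "ay": 0, "az": 0, "gripper": -1},
    {"tx": -0.003, "ty": 0.036, "tz": 0, "ax": 0, "ay": 0, "az": 0, "gripper": -1},
    {"tx": -0.004, "ty": 0.04, "tz": 0, "ax": 0, "ay": 0, "az": 0, "gripper": -1},
    {"tx": -0.004, "ty": 0.042, "tz": 0, "ax": 0, "ay": 0, "az": 0, "gripper": -1},
  ],
)

```text
t: 12.63
tool_pos: [0.6011, -0.0138, 0.0347]
eef_rot: [[-0.996, -0.089, -0.0], [-0.089, 0.996, 0.0], [0.0, 0.0, -1.0]]
force: [0.0, -0.9, -0.8]
gripper_width: 0.003
```

>>> move_arm(
  motion=[
    {"tx": 0, "ty": 0.002, "tz": 0, "ax": 0, "ay": 0, "az": 0, "gripper": -1},
    {"tx": 0, "ty": 0.004, "tz": 0, "ax": 0, "ay": 0, "az": 0, "gripper": -1},
    {"tx": 0, "ty": 0.004, "tz": 0, "ax": 0, "ay": 0, "az": 0, "gripper": -1},
  ],
)

```text
t: 12.88
tool_pos: [0.6014, -0.0107, 0.0348]
eef_rot: [[-0.996, -0.088, -0.0], [-0.088, 0.996, 0.0], [0.0, 0.0, -1.0]]
force: [-0.3, 0.7, -0.1]
gripper_width: 0.005
```

>>> move_arm(
  motion=[
    {"tx": 0, "ty": 0.002, "tz": 0, "ax": 0, "ay": 0, "az": 0, "gripper": -1},
    {"tx": 0, "ty": 0.003, "tz": 0, "ax": 0, "ay": 0, "az": 0, "gripper": -1},
    {"tx": 0, "ty": 0.003, "tz": 0, "ax": 0, "ay": 0, "az": 0, "gripper": -1},
  ],
)

```text
t: 13.13
tool_pos: [0.6013, -0.0091, 0.0347]
eef_rot: [[-0.996, -0.087, -0.0], [-0.087, 0.996, -0.001], [0.0, -0.001, -1.0]]
force: [-0.5, -4.0, 0.1]
gripper_width: 0.003
```

>>> move_arm(
  motion=[
    {"tx": 0, "ty": 0.002, "tz": 0, "ax": 0, "ay": 0, "az": 0, "gripper": -1},
    {"tx": 0, "ty": 0.002, "tz": 0, "ax": 0, "ay": 0, "az": 0, "gripper": -1},
    {"tx": 0, "ty": 0.002, "tz": 0, "ax": 0, "ay": 0, "az": 0, "gripper": -1},
    {"tx": 0, "ty": 0.002, "tz": 0, "ax": 0, "ay": 0, "az": 0, "gripper": -1},
  ],
)

```text
t: 13.47
tool_pos: [0.6012, -0.009, 0.0348]
eef_rot: [[-0.996, -0.086, -0.001], [-0.086, 0.996, -0.003], [0.001, -0.003, -1.0]]
force: [-1.5, -7.3, 0.9]
gripper_width: 0.004
```

```bash
python3 look.py 15
python3 - <<'E'
from h import *
p=cv2.imread('pics/g15.png')[140:280,230:400]; cv2.imwrite('pics/g15z.png',cv2.resize(p,None,fx=4,fy=4))
E
```

```text
13.4667 [ 0.6012 -0.009   0.0348] [-1.5 -7.3  0.9]
mark (np.int64(88), np.float64(235.7), np.float64(101.15))
side (np.int64(78), np.float64(231.1), np.float64(104.85))
```

View pics/g15z.png

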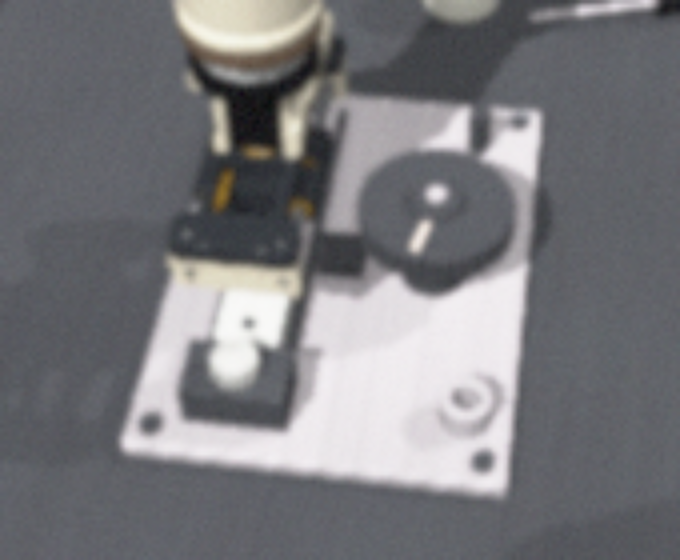

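The side view shows the block's top meeting the stop. The TCP held still while the force rose to 7 N, so the block is seated. Both cameras put the mark 10° past its start. I'll back straight off, then rise.

>>> move_arm(
  motion=[
    {"tx": 0, "ty": -0.006, "tz": 0, "ax": 0, "ay": 0, "az": 0, "gripper": -1},
    {"tx": 0.001, "ty": -0.015, "tz": 0, "ax": 0, "ay": 0, "az": 0, "gripper": -1},
    {"tx": 0.003, "ty": -0.03, "tz": 0, "ax": 0, "ay": 0, "az": 0, "gripper": -1},
    {"tx": 0.004, "ty": -0.05, "tz": 0.02, "ax": 0, "ay": 0, "az": 0, "gripper": -1},
    {"tx": 0.006, "ty": -0.07, "tz": 0.05, "ax": 0, "ay": 0, "az": 0, "gripper": -1},
    {"tx": 0.008, "ty": -0.09, "tz": 0.08, "ax": 0, "ay": 0, "az": 0, "gripper": -1},
    {"tx": 0.01, "ty": -0.11, "tz": 0.11, "ax": 0, "ay": 0, "az": 0, "gripper": -1},
    {"tx": 0.01, "ty": -0.12, "tz": 0.14, "ax": 0, "ay": 0, "az": 0, "gripper": -1},
    {"tx": 0.01, "ty": -0.13, "tz": 0.17, "ax": 0, "ay": 0, "az": 0, "gripper": -1},
    {"tx": 0.01, "ty": -0.13, "tz": 0.17, "ax": 0, "ay": 0, "az": 0, "gripper": -1},
    {"tx": 0.01, "ty": -0.13, "tz": 0.17, "ax": 0, "ay": 0, "az": 0, "gripper": -1},
  ],
)

```text
t: 14.48
tool_pos: [0.6131, -0.1371, 0.2073]
eef_rot: [[-0.996, -0.087, 0.005], [-0.087, 0.996, -0.001], [-0.005, -0.001, -1.0]]
force: [0.4, 0.1, -0.2]
gripper_width: 0.001
```

```bash
python3 look.py 16
python3 - <<'E'
from h import *
p=cv2.imread('pics/f16.png')[150:305,230:415]; cv2.imwrite('pics/f16z.png',cv2.resize(p,None,fx=3.5,fy=3.5))
p=cv2.imread('pics/g16.png')[140:280,230:400]; cv2.imwrite('pics/g16z.png',cv2.resize(p,None,fx=4,fy=4))
E
```

```text
14.4833 [ 0.6131 -0.1371  0.2073] [ 0.4  0.1 -0.2]
mark (np.int64(88), np.float64(232.7), np.float64(98.0))
side (np.int64(78), np.float64(229.7), np.float64(103.7))
```

View pics/f16z.png

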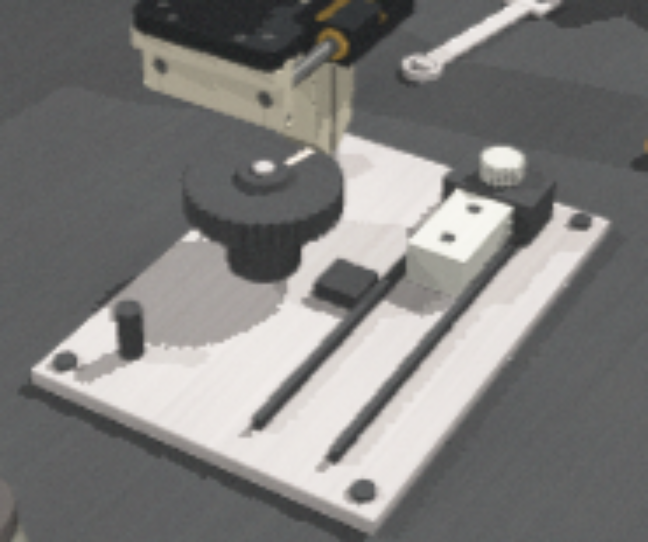

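View pics/g16z.png

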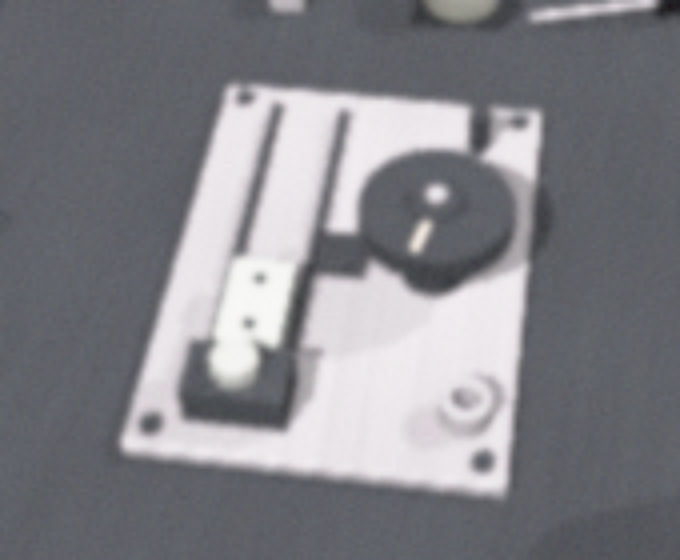

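Both views show the block against the stop and the dowel and bushing standing. The wheel reads 88° in the scene view (78° at the start) and 78° in the side view (68° at the start). I'll do one numeric check and then hand in.

Run:
```python
from h import *
def fx(X,t,y):
    y=np.radians(y);R=np.array([[np.cos(y),-np.sin(y)],[np.sin(y),np.cos(y)]]);return R.T@(X[:2]-t)
d=[fx(ray('side',u/4+230,v/4+140,.042),np.array([.5509,-.0235]),5.2) for u,v in [(260,277),(249,323)]]
print('side block',np.mean(d,0).round(4))
d=[fx(ray('scene',u/3.5+230,v/3.5+150,.042),np.array([.5559,-.0295]),4.9) for u,v in [(475,209),(448,238)]]
print('scene block',np.mean(d,0).round(4))
print(ctrl.sign_off())
```

```text
side block [0.0509 0.0629]
scene block [0.0493 0.0665]
the job is handed in; nothing more can be done
None
```

The job is handed in at 14.5 s. The clamp wheel was slackened two full turns first, and then the block was pushed up to the end stop.

- **Wheel:** I rolled it counter-clockwise with the shut fingertips on its rim, in one continuous orbit. It ended about two turns plus 10° from its start. Both cameras agree: 88° against 78° at the start in the scene view, and 78° against 68° in the side view. The limit is 40°.
- **Block:** I pushed it flat along the channel until the tool stopped moving while the force rose to about 7 N. The cameras put its centre at fixture y 62.9 mm (side) and 66.5 mm (scene), with x at 49–51 mm. The target is y 65 mm, allowed 62–68.
- **Clearance:** The arm was backed off and raised clear, with the measured force near zero. The dowel and bushing stood in place in the last views. I saw no sign that the stop screw or the other items had moved, but I did not measure them.

**Disagreements:** The two fixed cameras differed by about 6 mm on where the fixture sits. I worked from their mean, and the rim touch agreed with it. While the gripper hid the wheel, some single mark readings were meaningless, so I counted turns only from unobstructed views.

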